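# Take down the measuring setup and put the pieces away

### The job

The shaft has been measured, so take the stacked setup on the small surface plate apart from the top down, putting each piece away before lifting the next: lay the shaft centrally in the two notches of the wooden rest, then the V-block (V upwards), the drilled block and the hollow riser each flat inside the wooden tray whose recess was made for its size, the riser in the largest and the V-block in the smallest. Leave the little try square standing where it is on the plate.

Things in the scene. Friction and masses are not known exactly. Their poses are not given: they have to be found in the camera images.
- shaft_center (a point): turned bright metal shaft, the top piece, lying level in the V of the V-block: middle part 25 mm diameter and 64 mm long, a 16 mm diameter journal 12 mm long on each end (88 mm over all), 0.28 kg. Point: its middle, on its axis; x along the shaft, its y and z turn as it rolls. On the V-block its axis is 8 mm above the V-block's top face, 38 mm above the V-block's underside
- vee_block_center (a point): ground steel V-block, second piece from the top, standing on the drilled block: 56 mm long (x, along the V), 36 mm wide (y), 30 mm high (z); a 90 degree V, 20 mm wide at the top, runs along its upper face, and a slot 4 mm deep along each side from 6 to 12 mm above its underside; 0.33 kg. Point: its centre, 15 mm above its underside; z up
- drilled_block_center (a point): plain rectangular steel setup block with six round holes through it (at the start partly covered by the V-block), third piece from the top, lying on the riser: 76 mm long (x), 50 mm wide (y), 25 mm high (z), 0.62 kg. Point: its centre; z up
- riser_center (a point): dark cast-iron hollow riser (box parallel), the bottom piece, lying on the surface plate: 120 mm long (x, the way the hollow runs), 64 mm wide (y), 30 mm high (z), walls 6 mm with a rib in the middle, solid flat sides; 0.85 kg. Point: its centre; z up
- rest_shaft: fixed light-wood rest for the shaft: base 100 x 64 x 10 mm (x, y, z) with two upright cheeks 8 mm thick centred at x = -18 and +18 mm, 46 mm wide (y), their tops 43 mm above the underside, each with a 90 degree V notch 26 mm wide at the top. With the shaft's thick part lying in both notches its axis lies along x, 47.7 mm above the rest's underside. Origin: centre of its underside (on a bench mat, 3 mm above the table); z up
- tray_vee: fixed light-wood storage tray for the V-block: its recess is 72 x 52 mm (x, y), 8 mm larger all round than the piece; grey felt recess floor 6 mm above the tray's underside; rim 10 mm wide, its top 14 mm above the underside (8 mm above the floor), with a finger cut-out 54 mm wide down to the floor in the middle of each long side. Outside 92 x 72 mm. Origin: centre of its underside (which is on a bench mat, 3 mm above the table); x along the recess's length, z up
- tray_drilled: fixed light-wood storage tray for the drilled block: its recess is 92 x 66 mm (x, y), 8 mm larger all round than the piece; grey felt recess floor 6 mm above the tray's underside; rim 10 mm wide, its top 14 mm above the underside (8 mm above the floor), with a finger cut-out 60 mm wide down to the floor in the middle of each long side. Outside 112 x 86 mm. Origin: centre of its underside (which is on a bench mat, 3 mm above the table); x along the recess's length, z up
- tray_riser: fixed light-wood storage tray for the riser: its recess is 136 x 80 mm (x, y), 8 mm larger all round than the piece; grey felt recess floor 6 mm above the tray's underside; rim 10 mm wide, its top 14 mm above the underside (8 mm above the floor), with a finger cut-out 70 mm wide down to the floor in the middle of each long side. Outside 156 x 100 mm. Origin: centre of its underside (which is on a bench mat, 3 mm above the table); x along the recess's length, z up
- plate: fixed small surface plate, blue with a bare ground metal top, 200 x 250 mm (x, y), its top 45 mm above the table; the stack and the try square stand on it. Origin: centre of its underside; z up
- try_square: small try square standing on the surface plate about 120 mm from the stack, a bystander: stock 60 x 18 x 14 mm (x, y, z) lying on the plate, upright blade 18 mm wide at its -x end, 80 mm high in all, 0.16 kg. Origin: centre of the stock's underside; z up
Not all that is in view belongs to the job. What is shaped like the tray_riser but green is not meant. Leave any purple look-alike of the part that bears riser_center alone.

How it is judged:
By the outcome, as a careful person would: the job done as asked, in the order asked, and still so for the second after the job is handed in, with the robot touching nothing.
It also fails if it takes over 138 s, if anything falls off the work surface, if the arm or the gripper's body presses on something with over 40 N, if the wrist force passes 120 N, or if a joint passes its speed limit or range.

### The arm

A 6-joint arm with a two-finger parallel gripper is mounted at the origin on the work surface. World frame = base frame: x ahead of the robot, y to its left, z up, the work surface at z = 0. Lengths are in mm, angles in rad, forces in N, time in s.
With the tool pointing down it reaches from about 350 to 875 mm from the base axis. Payload 4.2 kg.
Tool frame: the origin (TCP) lies midway between the tips of the shut fingers; the grasp point (between the pads) lies 19 mm behind it (robot.grip_point_offset is the distance from the TCP to the grasp point, in mm); z points along the fingers, y is the line along which they close (so a half turn about z gives the same grasp; the last joint's range is limited). The gripper opens to 85 mm and grips with 20 to 120 N. Pads are 22 mm wide; open, the fingers measure 114 mm over their backs; the gripper's body (76 mm by 85 mm) begins 54 mm behind the grasp point. The pads swing forward as they close: fully open they stand 13 mm farther back than shut.
Start: joints at [-1.032, 0.385, 0.008, 0, -1.194, -0.259], TCP at [172.618, -600.668, 231.312] pointing down, gripper open.
Joint ranges: [-3.14, 3.14], [-1.21, 2.06], [-1.07, 1.41], [-3.16, 2.05], [-2.99, -0.16], [-3.1, 3.1]. Speed limits (rad/s): [2.79, 2.79, 3.14, 3.14, 3.14, 3.14].

### API

Orientations are given as a unit quaternion [x, y, z, w].
In Python, from workcell import robot gives the robot as it stands.
- The arm moves only by the tool jog_arm, never from a script. Its argument "targets" is a list of rows, each an object with "travel": the shift along the tool's x, y, z in cm, a list of three; "twist": the turn about the tool's z in degrees. A call has 1 to 10 rows; each row shifts and turns the commanded pose from where the row before left it, along the tool's axes as they then stand; what a row does not reach is not made up. A row lasts 1/10 s, in which the tool goes at most 50 mm and 8.59 degrees, less where a joint would pass 70% of its speed; a pose out of reach is approached as far as the arm can. A call is refused whole if a number of a shift passes 5 or a number of a turn 8.59, either way. A call with a gripper value outside its range is refused whole. "fingers" is the closure, from 0 (fully open) to 1 (shut), set as the call begins (left out, the last holds). The fingers move at their own pace and stop on an object; the grip force is fixed at half the most. Time passes only in rows, so rows that do not move let the fingers close. It gives the time, the measured TCP pose, the force, the opening and the grip force at its end, in the units of the state.
- robot.get_state(): the state, without advancing time (a new reading comes with each control period).
- robot.read_camera(name): name is "scene" or "top"; returns the picture (420x560x3 uint8, red, green, blue); there is no depth.
- robot.camera_params(name): a dict with "fx", "fy", "cx", "cy" (pixels), "k1" (the pictures are not rectified: a ray, as slopes to the right and down, at radius r is drawn at 1 + k1 r^2 times it, then the intrinsics apply), "position" and "rotation" of the camera in the world. Camera axes: x right, y down, z forward; pixel columns grow to the right and rows downward; lengths in mm; the calibration is good to about 2 mm. A picture is of the moment at which its call begins. camera_params takes no time and is no camera call.
- robot.close_job(): hands the job in; it is judged then, once.
The state is a dict: "t": time; "qpos": joint angles; "qvel": joint speeds; "joint_torque": joint torques, N m; "ee_pos": TCP position; "tool_rot": TCP orientation; "force": force on the tool from outside, world axes, zero at the start; "torque": the same for the moment, N m; "opening": finger opening in mm; "finger_force": force on a finger pad.
Only numpy, scipy, OpenCV 4.12 (cv2) and the standard library are available. Lean on these libraries where they do the work, as an engineer would, in place of code of your own. Each camera call takes 0.05 s, during which the arm holds its last target. There are 200 camera calls.

## Working session

There is one attempt and no reset: what is moved stays moved. The work goes in short steps, Python scripts to look and compute and a tool call to move; the robot and the scene stay as the last step left them, time stands still between calls to the robot, and variables do not carry over. Pictures are saved under pics/ and viewed, at most 14 in all, crops included, and the job is handed in when it is done.

Besides the shell and the picture viewer there is one more tool, called in YAML: its name, and indented under it one key for each argument. jog_arm: Moves the arm, as the interface text tells. Its arguments: {"type":"object","properties":{"targets":{"type":"array"},"fingers":{"type":"number"}},"required":["targets"]}

```bash
mkdir -p pics; ls; python3 - <<'E'
from workcell import robot
import cv2,json
for n in("scene","top"):
    im=robot.read_camera(n);cv2.imwrite(f"pics/{n}0.png",im[:,:,::-1]);p=robot.camera_params(n);print(n,p)
print(robot.get_state())
E
```

```text
pics
scene {'fx': 390.9939131533873, 'fy': 390.9939131533873, 'cx': 282.91170306300825, 'cy': 206.27996195928114, 'k1': -0.08396698141486453, 'position': array([ 836.44488782, -586.83843795,  651.17146835]), 'rotation': array([ 0.85281791,  0.26099045, -0.14144491, -0.42962652])}
top {'fx': 426.5043067154279, 'fy': 426.5043067154279, 'cx': 276.92774639758613, 'cy': 208.9551333641443, 'k1': -0.07731551546650435, 'position': array([ 327.85153138,   15.2076107 , 1272.56598951]), 'rotation': array([ 0.70832525, -0.70417794,  0.02758586, -0.04059303])}
{'t': 0.1, 'qpos': array([-1.03241702e+00,  3.85498808e-01,  6.79843028e-03, -4.37793860e-04,
       -1.19398270e+00, -2.58588183e-01]), 'qvel': array([-0.001608  , -0.0010855 ,  0.0040292 ,  0.00071032, -0.00109205,
        0.00023157]), 'joint_torque': array([ 1.20275795e-04, -3.93318808e+01,  1.88929546e+01,  4.19797316e+00,
       -2.64006616e-03, -1.70574914e-06]), 'ee_pos': array([ 172.47439185, -600.21055917,  230.33305171]), 'tool_rot': array([-1.39359682e-01,  9.90241358e-01,  9.48410235e-04, -1.78527521e-04]), 'force': array([-0.89557437,  0.11608482,  0.15504275]), 'torque': array([ 0.02218856,  0.00957799, -0.02914555]), 'finger_force': 0.0, 'opening': 85.27916301800545}
```

View pics/scene0.png

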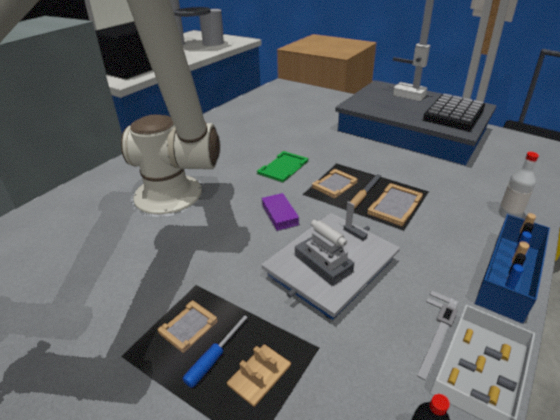

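View pics/top0.png

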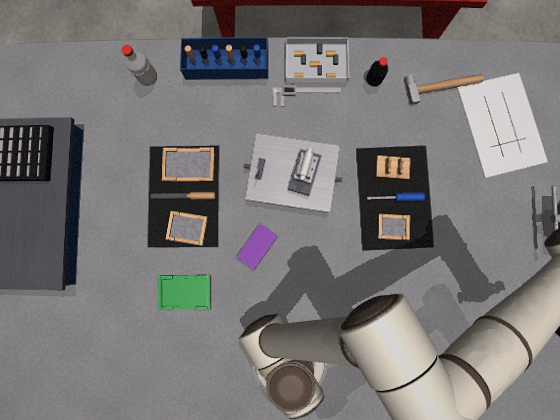

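Top view: rest at (394,167), V-block tray (394,226), riser tray (188,164), drilled tray (187,228), stack (306,170), try square (260,168). Decoys are the purple block at (257,247) and the green tray at (185,292). Next I'll enlarge the parts that matter.

```bash
cat > h.py <<'E'
import numpy as np,cv2
from scipy.spatial.transform import Rotation as R
from scipy.optimize import least_squares
from workcell import robot
P={n:robot.camera_params(n) for n in("scene","top")}
def proj(n,X):
    p=P[n];c=R.from_quat(p["rotation"]).inv().apply(np.atleast_2d(X)-p["position"])
    s=c[:,:2]/c[:,2:];s=s*(1+p["k1"]*(s**2).sum(1,keepdims=True))
    return s*[p["fx"],p["fy"]]+[p["cx"],p["cy"]]
def crop(im,x0,y0,x1,y1,k,step=10):
    c=cv2.resize(im[y0:y1,x0:x1,::-1],None,fx=k,fy=k,interpolation=cv2.INTER_CUBIC)
    for x in range(-(-x0//step)*step,x1,step):
        cv2.line(c,(int((x+.5-x0)*k),0),(int((x+.5-x0)*k),5),(0,255,255),1);cv2.putText(c,str(x),(int((x+.5-x0)*k)-10,16),0,.35,(0,255,255),1)
    for y in range(-(-y0//step)*step,y1,step):
        cv2.line(c,(0,int((y+.5-y0)*k)),(5,int((y+.5-y0)*k)),(0,255,255),1);cv2.putText(c,str(y),(7,int((y+.5-y0)*k)+4),0,.35,(0,255,255),1)
    return c
def hcat(*a):
    h=max(i.shape[0] for i in a);return np.hstack([cv2.copyMakeBorder(i,0,h-i.shape[0],0,4,0) for i in a])
E
python3 - <<'E'
from h import *
t=cv2.imread("pics/top0.png")[:,:,::-1];s=cv2.imread("pics/scene0.png")[:,:,::-1]
cv2.imwrite("pics/a.png",hcat(crop(t,150,142,224,250,5.3),crop(t,360,142,434,250,5.3)))
cv2.imwrite("pics/b.png",hcat(crop(t,245,130,345,215,3.8),crop(s,290,190,375,285,4.8)))
cv2.imwrite("pics/c.png",hcat(crop(s,150,295,295,405,2.75),crop(s,305,165,435,225,3)))
E
```

```text
(no output)
```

View pics/a.png

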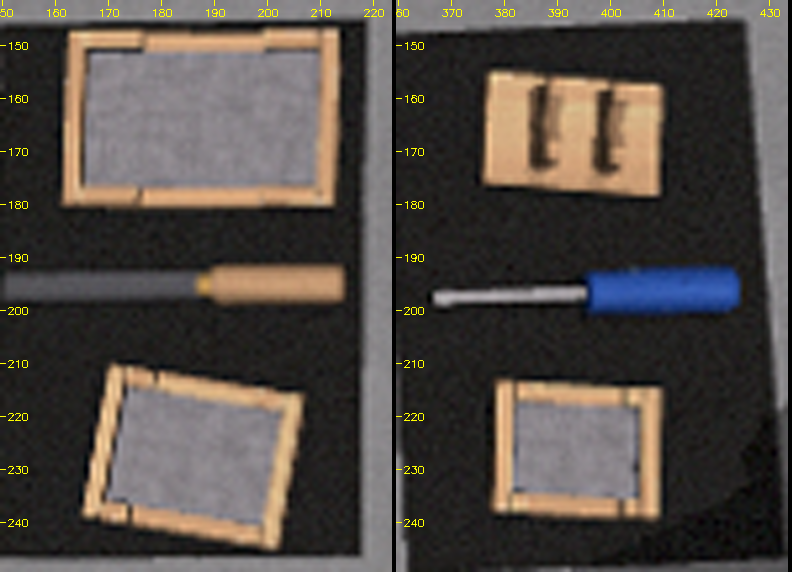

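View pics/b.png

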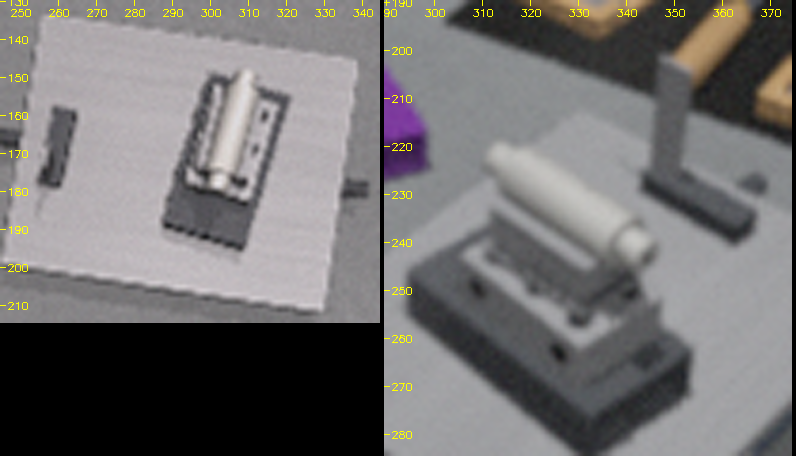

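View pics/c.png

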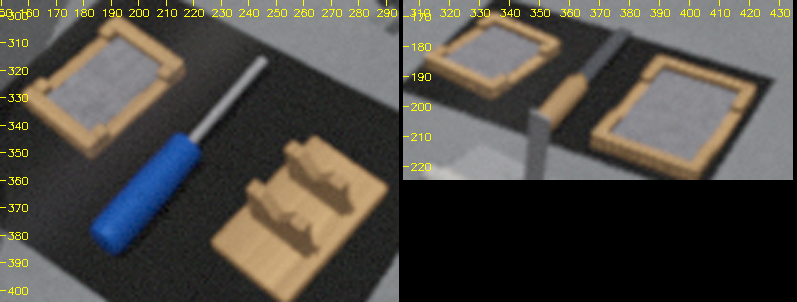

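The crops show the rest (393,166), V-block tray (394,226), riser tray (187,164) and drilled tray (186,228). The stack is at (305,170), with the shaft running from (309.5,148) to (301.6,179) in the top view. Now I'll fit poses to the corners in both views.

```bash
cat > m.py <<'E'
from h import *
from itertools import permutations
def fit(name,L,W,top,scene,z0):
    c=np.array([[L,W],[L,-W],[-L,-W],[-L,W]])/2
    def X(p):
        k,s=np.cos(p[3]),np.sin(p[3]);return np.c_[c@np.array([[k,s],[-s,k]])+p[:2],np.full(4,p[2])]
    obs=[("top",np.array(top)),("scene",np.array(scene))]
    def r(p):
        o=[]
        for n,q in obs:
            u=proj(n,X(p));d=[u[np.argmin(((u-a)**2).sum(1))]-a for a in q];o.append(np.ravel(d))
        return np.concatenate(o)
    best=None
    for yaw in np.arange(0,3.14,.3):
        for s in ((400,0),(400,250),(400,-300),(250,250),(250,-300)):
            f=least_squares(r,[*s,z0,yaw])
            if best is None or f.cost<best.cost:best=f
    p=best.x;print(name,"xyz",p[:3].round(1),"yaw",round(np.degrees(p[3])%180,1),"rms px",round((2*best.cost/len(best.fun))**.5,2))
    return p
if __name__=="__main__":
    fit("t_riser",156,100,[(162.3,147.3),(213.7,147),(212.5,180.6),(161.2,180.2)],[(367.5,209.5),(389.5,182.8),(422.2,193.5),(403.5,221.8)],17)
    fit("t_drill",112,86,[(170.4,210.2),(206.7,216.2),(201.8,245.3),(165,238.5)],[(311.8,184.2),(333.8,169.2),(356.5,179.5),(333.5,195.5)],17)
    fit("t_vee",92,72,[(378.6,213.2),(409.9,214.7),(409.1,239.4),(377.8,238.1)],[(191.7,300.3),(216.4,318.1),(182.6,347.6),(157.5,328)],17)
    fit("rest",100,64,[(377,154.9),(409.9,157.9),(409.3,178.5),(376.1,176.2)],[(226.6,382.1),(263.7,344.3),(290.6,362.5)],13)
    fit("riser",120,64,[(287.4,189),(308.7,194.8),(320.8,154.8),(300.3,148.4)],[(294.5,247.4),(332,276),(353.2,262.4)],75)
    def r(q):
        a=q[:3];b=q[3:];return np.r_[proj("top",[a,b])-[(309.5,148.2),(301.6,179.2)],proj("scene",[a,b])-[(312.4,222.2),(342.8,241.2)]].ravel()
    f=least_squares(r,[470,-50,138,380,-50,138]);a,b=f.x[:3],f.x[3:]
    print("shaft",a.round(1),b.round(1),((a+b)/2).round(1),np.linalg.norm(a-b),np.degrees(np.arctan2(*(a-b)[1::-1])),np.abs(f.fun).max())
E
python3 m.py
```

```text
t_riser xyz [586.4 310.3  18.3] yaw 90.2 rms px 0.48
t_drill xyz [392.9 309.2  15. ] yaw 80.9 rms px 0.32
t_vee xyz [ 400.  -305.5   18.1] yaw 87.1 rms px 0.58
rest xyz [ 579.5 -308.1   12.7] yaw 85.7 rms px 0.39
riser xyz [551.4 -39.1  73.7] yaw 163.5 rms px 0.63
shaft [561.2 -67.5 187.5] [558.5 -10.8  89.9] [559.9 -39.1 138.7] 112.9506421044539 -87.3386131484023 11.528061236550172
```

```bash
sed -i 's/\[(312.4,222.2),(342.8,241.2)\]/[(342.8,241.2),(312.4,222.2)]/' m.py; python3 m.py | tail -1
cat > go.py <<'E'
import sys,math
from h import *
# usage: go.py x y z yaw(of tool x, deg)
x,y,z,w=map(float,sys.argv[1:5]);s=robot.get_state();Rt=R.from_quat(s["tool_rot"])
d=Rt.inv().apply(np.array([x,y,z])-s["ee_pos"])/10
tx=Rt.as_matrix()[:,0];cur=math.degrees(math.atan2(tx[1],tx[0]))
print("now",s["ee_pos"].round(1),"yaw",round(cur%360,1),"travel cm",d.round(2),"dist",np.linalg.norm(d).round(2),"twist",round(-((w-cur+180)%360-180),1),"q6",s["qpos"][5].round(2),"tilt",Rt.as_matrix()[:,2].round(3),"t",round(s["t"],1),"F",s["force"].round(1))
E
python3 go.py 551 -39 200 343.5
```

```text
shaft [600.7 -51.3 143.7] [517.6 -29.5 140.2] [559.2 -40.4 142. ] 85.98504570203319 -14.70692532155947 0.5216329119446073
now [ 172.5 -600.2  230.3] yaw 196.0 travel cm [-51.87  43.49   3.11] dist 67.76 twist -147.5 q6 -0.26 tilt [-0.001  0.002 -1.   ] t 0.1 F [-0.9  0.1  0.2]
```

jog_arm:
  targets:
    - {"travel":[-3.3,2.7,0],"twist":0}
    - {"travel":[-3.3,2.7,0],"twist":0}
    - {"travel":[-3.3,2.7,0],"twist":0}
    - {"travel":[-3.3,2.7,0],"twist":0}
    - {"travel":[-3.3,2.7,0],"twist":0}
    - {"travel":[-3.3,2.7,0],"twist":0}
    - {"travel":[-3.3,2.7,0],"twist":0}
    - {"travel":[-3.3,2.7,0],"twist":0}
  fingers: 0.4

```text
t: 0.9
ee_pos: [367.2, -318.5, 231.1]
tool_rot: [-0.139, 0.99, 0.0, -0.0]
force: [0.5, -0.6, -0.7]
opening: 51.0
finger_force: 0.0
```

jog_arm:
  targets:
    - {"travel":[-3.3,2.7,0],"twist":0}
    - {"travel":[-3.3,2.7,0],"twist":0}
    - {"travel":[-3.3,2.7,0],"twist":0}
    - {"travel":[-3.3,2.7,0],"twist":0}
    - {"travel":[-3.3,2.7,0],"twist":0}
    - {"travel":[-3.3,2.7,0],"twist":0}
    - {"travel":[-3.3,2.7,0],"twist":0}
    - {"travel":[-3.3,2.7,0],"twist":0}

```text
t: 1.7
ee_pos: [561.2, -38.0, 231.0]
tool_rot: [-0.14, 0.99, 0.0, -0.0]
force: [0.3, -0.6, -0.1]
opening: 51.5
finger_force: 0.0
```

jog_arm:
  targets:
    - {"travel":[0,0,0],"twist":-8.5}
    - {"travel":[0,0,0],"twist":-8.5}
    - {"travel":[0,0,0],"twist":-8.5}
    - {"travel":[0,0,0],"twist":-8.5}
    - {"travel":[0,0,0],"twist":-8.5}
    - {"travel":[0,0,0],"twist":-8.5}
    - {"travel":[0,0,0],"twist":-8.5}
    - {"travel":[0,0,0],"twist":-8.5}
    - {"travel":[0,0,0],"twist":-8.5}

```text
t: 2.6
ee_pos: [560.4, -39.7, 230.8]
tool_rot: [0.725, -0.689, -0.0, 0.0]
force: [-0.6, 0.3, -0.9]
opening: 51.5
finger_force: 0.0
```

jog_arm:
  targets:
    - {"travel":[0,0,0],"twist":-8.5}
    - {"travel":[0,0,0],"twist":-8.5}
    - {"travel":[0,0,0],"twist":-8.5}
    - {"travel":[0,0,0],"twist":-8.5}
    - {"travel":[0,0,0],"twist":-8.5}
    - {"travel":[0,0,0],"twist":-8.5}
    - {"travel":[0,0,0],"twist":-8.5}
    - {"travel":[0,0,0],"twist":-8.5}
    - {"travel":[0,0,0],"twist":0}

```text
t: 3.5
ee_pos: [560.5, -39.7, 230.8]
tool_rot: [0.986, -0.169, -0.001, 0.0]
force: [-0.3, 0.7, -0.2]
opening: 50.9
finger_force: 0.0
```

```bash
python3 go.py 559 -40 180 344.5; python3 - <<'E'
from h import *
s=robot.read_camera("scene");t=robot.read_camera("top")
cv2.imwrite("pics/d.png",hcat(crop(s,270,150,390,290,4),crop(t,260,100,350,215,3.5)))
E
```

```text
now [560.5 -39.7 230.8] yaw 340.5 travel cm [-0.12  0.08  5.08] dist 5.09 twist -4.0 q6 1.01 tilt [-0.001  0.    -1.   ] t 3.5 F [-0.3  0.7 -0.2]
```

View pics/d.png

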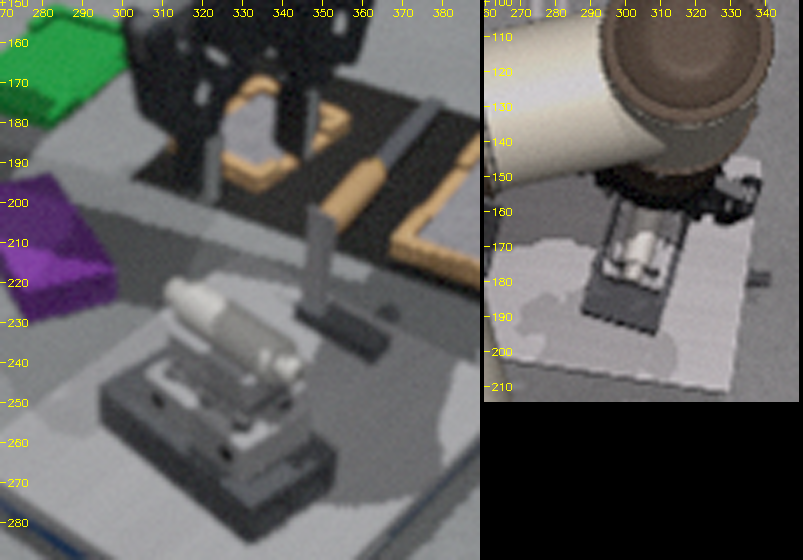

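The shaft lies at scene (320,239), with the fingertips straddling it above. I'll go down and grip it with the tips.

jog_arm:
  targets:
    - {"travel":[-0.1,0,3],"twist":-4}
    - {"travel":[0,0,3],"twist":0}
    - {"travel":[0,0,2],"twist":0}
    - {"travel":[0,0,1],"twist":0}
    - {"travel":[0,0,1],"twist":0}
    - {"travel":[0,0,0],"twist":0}

```text
t: 4.2
ee_pos: [559.5, -39.4, 130.5]
tool_rot: [0.991, -0.135, -0.001, 0.0]
force: [-0.2, -0.7, 0.8]
opening: 50.9
finger_force: 0.0
```

jog_arm:
  targets:
    - {"travel":[0,0,0],"twist":0}
    - {"travel":[0,0,0],"twist":0}
    - {"travel":[0,0,0],"twist":0}
    - {"travel":[0,0,0],"twist":0}
    - {"travel":[0,0,0],"twist":0}
    - {"travel":[0,0,0],"twist":0}
    - {"travel":[0,0,0],"twist":0}
    - {"travel":[0,0,0],"twist":0}
  fingers: 1

```text
t: 5.0
ee_pos: [560.4, -39.8, 132.6]
tool_rot: [0.991, -0.134, 0.001, 0.0]
force: [-1.5, -3.7, 5.9]
opening: 22.9
finger_force: 59.1
```

```bash
python3 - <<'E'
from h import *
a=np.radians(340.5);ty=np.array([np.sin(a),-np.cos(a)]) # tool y when z down
for z in (230,235,240,245):
    for s in(1,-1):
        for r in (25.5,32): print(z,s,r,proj("scene",[[*(np.array([560.5,-39.7])+s*r*ty),z]])[0].round(1))
E
python3 go.py 559 -40 125 344.5
```

```text
230 1 25.5 [320.2 200.3]
230 1 32 [317.5 201.6]
230 -1 25.5 [340.4 191. ]
230 -1 32 [342.9 189.9]
235 1 25.5 [320.3 198.1]
235 1 32 [317.6 199.4]
235 -1 25.5 [340.6 188.8]
235 -1 32 [343.1 187.7]
240 1 25.5 [320.4 195.9]
240 1 32 [317.7 197.1]
240 -1 25.5 [340.8 186.7]
240 -1 32 [343.3 185.5]
245 1 25.5 [320.5 193.7]
245 1 32 [317.8 194.9]
245 -1 25.5 [341.  184.5]
245 -1 32 [343.5 183.3]
now [560.4 -39.8 132.6] yaw 344.5 travel cm [-0.13  0.05  0.76] dist 0.78 twist 0.0 q6 1.08 tilt [ 0.002 -0.001 -1.   ] t 5.0 F [-1.5 -3.7  5.9]
```

jog_arm:
  targets:
    - {"travel":[0,0,0],"twist":0}
    - {"travel":[0,0,0],"twist":0}
    - {"travel":[0,0,0],"twist":0}
    - {"travel":[0,0,0],"twist":0}
  fingers: 0.6

```text
t: 5.4
ee_pos: [559.8, -39.0, 131.0]
tool_rot: [0.991, -0.135, -0.0, -0.0]
force: [0.4, 1.2, -0.3]
opening: 34.2
finger_force: 0.0
```

jog_arm:
  targets:
    - {"travel":[0,0,0.1],"twist":0}
    - {"travel":[0,0,0.1],"twist":0}
    - {"travel":[0,0,0],"twist":0}

```text
t: 5.7
ee_pos: [559.9, -39.2, 129.3]
tool_rot: [0.991, -0.135, 0.0, -0.0]
force: [-0.4, 0.8, 0.5]
opening: 34.4
finger_force: 0.2
```

jog_arm:
  targets:
    - {"travel":[0,0,0.1],"twist":0}
    - {"travel":[0,0,0.1],"twist":0}
    - {"travel":[0,0,0],"twist":0}

```text
t: 6.0
ee_pos: [560.0, -39.4, 129.1]
tool_rot: [0.991, -0.134, 0.0, 0.0]
force: [-3.4, 0.5, 8.5]
opening: 34.0
finger_force: 4.5
```

jog_arm:
  targets:
    - {"travel":[0,0,-0.15],"twist":0}
    - {"travel":[0,0,0],"twist":0}
    - {"travel":[0,0,0],"twist":0}

```text
t: 6.3
ee_pos: [560.1, -39.3, 129.2]
tool_rot: [0.991, -0.134, 0.0, -0.0]
force: [-1.9, 1.4, 4.2]
opening: 34.2
finger_force: 2.1
```

jog_arm:
  targets:
    - {"travel":[0,0,0],"twist":0}
    - {"travel":[0,0,0],"twist":0}
    - {"travel":[0,0,0],"twist":0}
    - {"travel":[0,0,0],"twist":0}
    - {"travel":[0,0,0],"twist":0}
    - {"travel":[0,0,0],"twist":0}
  fingers: 1

```text
t: 6.9
ee_pos: [560.4, -40.2, 130.3]
tool_rot: [0.991, -0.134, 0.001, 0.001]
force: [-1.8, -1.8, 9.4]
opening: 23.0
finger_force: 59.0
```

jog_arm:
  targets:
    - {"travel":[0,0,-0.3],"twist":0}
    - {"travel":[0,0,-0.7],"twist":0}
    - {"travel":[0,0,-1],"twist":0}
    - {"travel":[0,0,-3],"twist":0}
    - {"travel":[0,0,-3],"twist":0}
    - {"travel":[0,0,-1],"twist":0}
    - {"travel":[0,0,0],"twist":0}

```text
t: 7.6
ee_pos: [560.6, -39.0, 220.3]
tool_rot: [0.991, -0.135, 0.002, -0.001]
force: [-0.4, -0.6, -3.5]
opening: 22.8
finger_force: 59.1
```

```bash
python3 go.py 579.5 -308 220 265.7; python3 - <<'E'
from h import *
s=robot.read_camera("scene");t=robot.read_camera("top")
cv2.imwrite("pics/e.png",hcat(crop(s,270,150,390,290,4),crop(t,260,100,350,215,3.5)))
E
```

```text
now [560.6 -39.  220.3] yaw 344.5 travel cm [9.000e+00 2.542e+01 1.000e-02] dist 26.97 twist 78.8 q6 1.08 tilt [ 0.004  0.001 -1.   ] t 7.6 F [-0.4 -0.6 -3.5]
```

View pics/e.png

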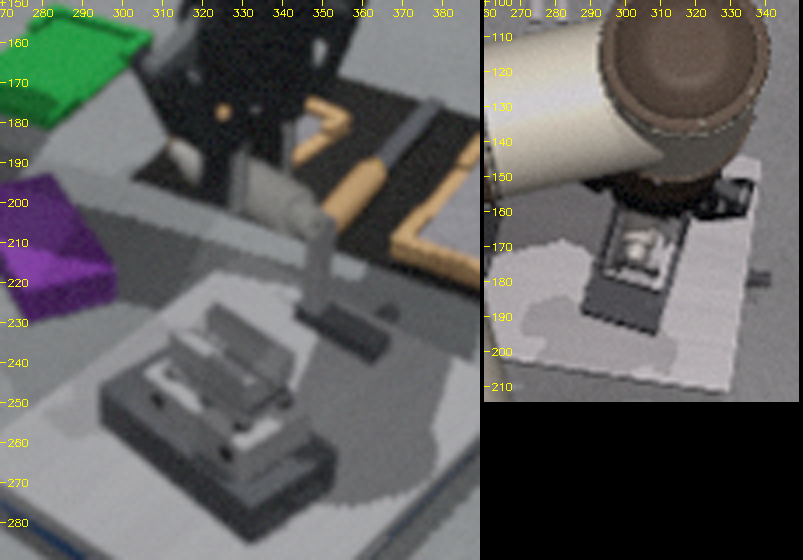

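Shaft held: scene (312,186) to (349.5,206), V-block bare below it. Next, check the shaft's centring in the grip.

```bash
python3 - <<'E'
from h import *
a=np.radians(344.5);u=np.array([np.cos(a),np.sin(a)]);n=np.array([-u[1],u[0]])
th=np.linspace(0,6.28,24)
for z in (226,228,230):
  for off in(-4,0,4):
    o=[]
    for e in(-44,44):
        c=np.array([*(np.array([560.6,-39])+(e+off)*u),z])
        q=proj("scene",[c+8*np.cos(t)*np.array([*n,0])+[0,0,8*np.sin(t)] for t in th]);o.append((q[:,0].min().round(1),q[:,0].max().round(1),q[:,1].min().round(1),q[:,1].max().round(1)))
    print(z,off,o)
E
```

```text
226 -4 [(np.float64(310.2), np.float64(316.1), np.float64(183.0), np.float64(190.4)), (np.float64(343.2), np.float64(349.2), np.float64(202.6), np.float64(210.4))]
226 0 [(np.float64(311.6), np.float64(317.5), np.float64(183.8), np.float64(191.2)), (np.float64(344.8), np.float64(350.8), np.float64(203.6), np.float64(211.4))]
226 4 [(np.float64(313.0), np.float64(318.9), np.float64(184.7), np.float64(192.1)), (np.float64(346.5), np.float64(352.4), np.float64(204.6), np.float64(212.4))]
228 -4 [(np.float64(310.2), np.float64(316.1), np.float64(182.2), np.float64(189.5)), (np.float64(343.3), np.float64(349.3), np.float64(201.7), np.float64(209.5))]
228 0 [(np.float64(311.6), np.float64(317.5), np.float64(183.0), np.float64(190.4)), (np.float64(344.9), np.float64(350.9), np.float64(202.7), np.float64(210.5))]
228 4 [(np.float64(313.0), np.float64(318.9), np.float64(183.8), np.float64(191.2)), (np.float64(346.6), np.float64(352.5), np.float64(203.7), np.float64(211.5))]
230 -4 [(np.float64(310.2), np.float64(316.1), np.float64(181.3), np.float64(188.7)), (np.float64(343.4), np.float64(349.4), np.float64(200.8), np.float64(208.7))]
230 0 [(np.float64(311.6), np.float64(317.5), np.float64(182.1), np.float64(189.5)), (np.float64(345.0), np.float64(351.0), np.float64(201.8), np.float64(209.6))]
230 4 [(np.float64(313.1), np.float64(319.0), np.float64(183.0), np.float64(190.4)), (np.float64(346.7), np.float64(352.6), np.float64(202.8), np.float64(210.6))]
```

jog_arm:
  targets:
    - {"travel":[1.5,4.2,0],"twist":0}
    - {"travel":[1.5,4.2,0],"twist":0}
    - {"travel":[1.5,4.2,0],"twist":0}
    - {"travel":[1.5,4.2,0],"twist":0}
    - {"travel":[1.5,4.2,0],"twist":0}
    - {"travel":[1.5,4.4,0],"twist":0}

```text
t: 8.3
ee_pos: [577.9, -309.3, 216.1]
tool_rot: [0.991, -0.135, -0.002, -0.001]
force: [0.7, 0.6, -2.6]
opening: 22.6
finger_force: 59.3
```

jog_arm:
  targets:
    - {"travel":[0,0,0],"twist":8}
    - {"travel":[0,0,0],"twist":8}
    - {"travel":[0,0,0],"twist":8}
    - {"travel":[0,0,0],"twist":8}
    - {"travel":[0,0,0],"twist":8}
    - {"travel":[0,0,0],"twist":8}
    - {"travel":[0,0,0],"twist":8}
    - {"travel":[0,0,0],"twist":8}
    - {"travel":[0,0,0],"twist":8}
    - {"travel":[0,0,0],"twist":6.8}

```text
t: 9.3
ee_pos: [577.8, -307.6, 215.8]
tool_rot: [-0.678, 0.735, 0.002, -0.001]
force: [-0.3, -1.4, -2.6]
opening: 23.1
finger_force: 59.5
```

jog_arm:
  targets:
    - {"travel":[0,0,4],"twist":0}
    - {"travel":[0,0,4],"twist":0}
    - {"travel":[0,0,4],"twist":0}
    - {"travel":[0,0,2],"twist":0}
    - {"travel":[0,0,0],"twist":0}

```text
t: 9.8
ee_pos: [574.8, -306.7, 72.3]
tool_rot: [-0.68, 0.733, 0.006, -0.003]
force: [1.0, 0.0, -2.4]
opening: 22.8
finger_force: 59.4
```

```bash
python3 go.py 579.5 -308 50 265.7; python3 - <<'E'
from h import *
s=robot.read_camera("scene")
cv2.imwrite("pics/f.png",crop(s,200,290,320,410,5))
E
```

```text
now [ 574.8 -306.7   72.3] yaw 265.7 travel cm [ 0.1  -0.51  2.22] dist 2.28 twist -0.0 q6 0.17 tilt [-0.012  0.004 -1.   ] t 9.8 F [ 1.   0.  -2.4]
```

View pics/f.png

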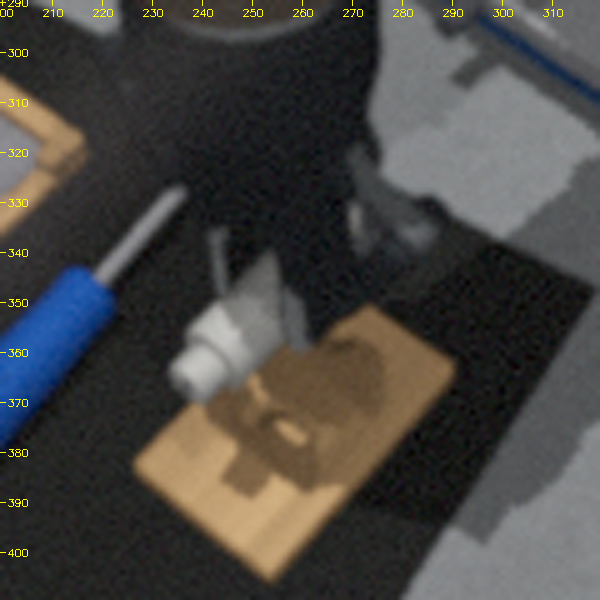

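```bash
python3 - <<'E'
from h import *
a=np.radians(85.7);k,s=np.cos(a),np.sin(a)
def W(x,y,z): return [579.5+k*x-s*y,-308.1+s*x+k*y,z+3]
for nm,p in {"base":[(50,32,10),(50,-32,10),(-50,-32,10),(-50,32,10)],"cheek+":[(18,23,43),(18,13,43),(18,-13,43),(18,-23,43)],"cheek-":[(-18,23,43),(-18,13,43),(-18,-13,43),(-18,-23,43)]}.items():
    for n in("top","scene"): print(nm,n,proj(n,[W(*q) for q in p]).round(1).tolist())
t=cv2.imread("pics/top0.png")[:,:,::-1];s=cv2.imread("pics/scene0.png")[:,:,::-1]
cv2.imwrite("pics/g.png",hcat(crop(s,220,335,300,410,6),crop(t,370,150,415,185,6,5)))
E
```

```text
base top [[375.6, 175.6], [376.8, 154.7], [409.8, 157.4], [408.8, 178.3]]
base scene [[263.6, 343.8], [290.4, 362.6], [253.2, 404.7], [225.8, 382.3]]
cheek+ top [[389.1, 171.5], [389.3, 168.1], [389.7, 159.4], [389.9, 156.1]]
cheek+ scene [[254.6, 347.8], [258.9, 350.8], [270.2, 359.0], [274.6, 362.2]]
cheek- top [[401.3, 172.5], [401.5, 169.1], [401.9, 160.4], [402.1, 157.1]]
cheek- scene [[240.6, 362.0], [244.9, 365.2], [256.3, 373.9], [260.7, 377.3]]
```

View pics/g.png

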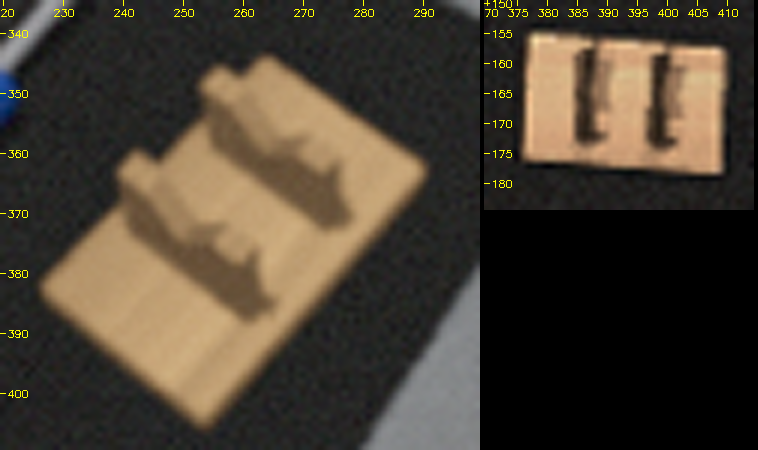

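jog_arm:
  targets:
    - {"travel":[0,-0.5,0],"twist":0}
    - {"travel":[0,0,0],"twist":0}
    - {"travel":[0,0,1],"twist":0}
    - {"travel":[0,0,1],"twist":0}
    - {"travel":[0,0,0.2],"twist":0}
    - {"travel":[0,0,0],"twist":0}

```text
t: 10.45
ee_pos: [583.2, -308.3, 55.9]
tool_rot: [-0.68, 0.733, 0.001, -0.001]
force: [0.2, -1.0, -2.0]
opening: 22.8
finger_force: 59.4
```

```bash
python3 go.py 579.5 -308 45.5 265.7
```

```text
now [ 583.2 -308.3   55.9] yaw 265.7 travel cm [-0.01  0.37  1.04] dist 1.1 twist 0.0 q6 0.17 tilt [-0.002  0.    -1.   ] t 10.4 F [ 0.2 -1.  -2. ]
```

jog_arm:
  targets:
    - {"travel":[0,0.35,0],"twist":0}
    - {"travel":[0,0,0.4],"twist":0}
    - {"travel":[0,0,0],"twist":0}
    - {"travel":[0,0,0],"twist":0}
    - {"travel":[0,0,0],"twist":0}

```text
t: 10.95
ee_pos: [580.5, -308.3, 53.0]
tool_rot: [-0.68, 0.733, -0.0, 0.0]
force: [0.2, 0.8, -0.9]
opening: 22.6
finger_force: 59.4
```

```bash
python3 go.py 579.5 -308 45.5 265.7
```

```text
now [ 580.5 -308.3   53. ] yaw 265.7 travel cm [-0.02  0.1   0.75] dist 0.76 twist 0.0 q6 0.17 tilt [ 0. -0. -1.] t 10.9 F [ 0.2  0.8 -0.9]
```

jog_arm:
  targets:
    - {"travel":[0,0.1,0.2],"twist":0}
    - {"travel":[0,0,0.2],"twist":0}
    - {"travel":[0,0,0],"twist":0}
    - {"travel":[0,0,0],"twist":0}

```text
t: 11.35
ee_pos: [579.3, -308.2, 48.7]
tool_rot: [-0.68, 0.733, 0.0, -0.0]
force: [-0.6, 0.2, -2.1]
opening: 22.9
finger_force: 59.4
```

jog_arm:
  targets:
    - {"travel":[0,0,0.2],"twist":0}
    - {"travel":[0,0,0],"twist":0}
    - {"travel":[0,0,0],"twist":0}

```text
t: 11.65
ee_pos: [579.3, -308.2, 46.7]
tool_rot: [-0.68, 0.733, 0.0, -0.0]
force: [-0.4, -0.2, -1.8]
opening: 22.5
finger_force: 59.4
```

jog_arm:
  targets:
    - {"travel":[0,0,0.15],"twist":0}
    - {"travel":[0,0,0],"twist":0}
    - {"travel":[0,0,0],"twist":0}

```text
t: 11.95
ee_pos: [579.3, -308.2, 45.3]
tool_rot: [-0.68, 0.733, 0.0, -0.0]
force: [-0.3, -0.4, -3.0]
opening: 22.7
finger_force: 59.4
```

jog_arm:
  targets:
    - {"travel":[0,0,0.1],"twist":0}
    - {"travel":[0,0,0],"twist":0}
    - {"travel":[0,0,0],"twist":0}

```text
t: 12.25
ee_pos: [579.3, -308.1, 44.3]
tool_rot: [-0.68, 0.733, 0.0, -0.0]
force: [0.0, -0.2, -2.7]
opening: 22.6
finger_force: 59.4
```

No contact yet, and about 1.5 mm to go, so I'll open slowly here.

jog_arm:
  targets:
    - {"travel":[0,0,0.05],"twist":0}
    - {"travel":[0,0,0],"twist":0}
    - {"travel":[0,0,0],"twist":0}

```text
t: 12.55
ee_pos: [579.3, -308.2, 43.8]
tool_rot: [-0.68, 0.733, 0.0, -0.0]
force: [0.3, 0.5, -1.9]
opening: 22.4
finger_force: 59.4
```

jog_arm:
  targets:
    - {"travel":[0,0,0],"twist":0}
    - {"travel":[0,0,0],"twist":0}
    - {"travel":[0,0,0],"twist":0}
    - {"travel":[0,0,0],"twist":0}
  fingers: 0.62

```text
t: 12.95
ee_pos: [579.6, -308.2, 44.2]
tool_rot: [-0.68, 0.733, -0.0, 0.0]
force: [0.2, -0.0, 0.5]
opening: 32.5
finger_force: 0.0
```

jog_arm:
  targets:
    - {"travel":[0,0,-0.5],"twist":0}
    - {"travel":[0,0,-1.5],"twist":0}
    - {"travel":[0,0,-3],"twist":0}
    - {"travel":[0,0,-4],"twist":0}
    - {"travel":[0,0,-4],"twist":0}
    - {"travel":[0,0,-4],"twist":0}
    - {"travel":[0,0,0],"twist":0}

```text
t: 13.65
ee_pos: [582.6, -309.8, 223.4]
tool_rot: [-0.681, 0.733, -0.007, 0.003]
force: [-0.3, -0.2, 0.4]
opening: 32.7
finger_force: 0.0
```

```bash
python3 - <<'E'
from h import *
s=robot.read_camera("scene");t=robot.read_camera("top")
cv2.imwrite("pics/h.png",hcat(crop(s,215,330,300,410,4.5),crop(s,285,215,375,285,4.5)))
cv2.imwrite("pics/h_top.png",t[:,:,::-1])
E
python3 go.py 551 -39 200 343.5
```

```text
now [ 579.8 -308.2  216.6] yaw 265.7 travel cm [-26.64   4.89   1.62] dist 27.13 twist -77.8 q6 0.17 tilt [ 0.004 -0.001 -1.   ] t 13.8 F [-0.2  0.7 -0.9]
```

View pics/h.png

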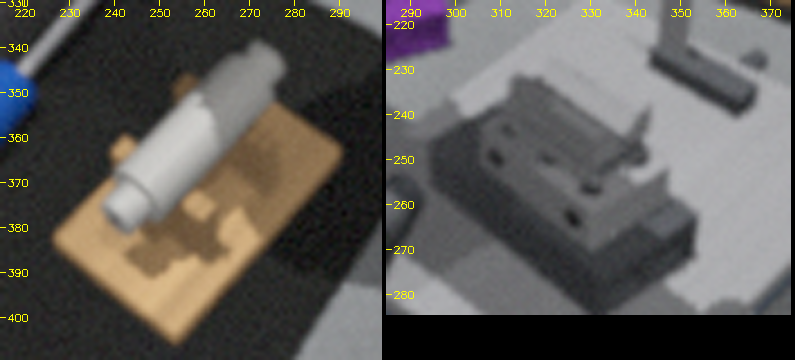

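Shaft is lying in both notches: scene (240,375) to (275,345). Now a top-view crop of the V-block and stack, plus a check of the shaft's centring.

```bash
python3 - <<'E'
from h import *
t=cv2.imread("pics/h_top.png")[:,:,::-1]
cv2.imwrite("pics/i.png",hcat(crop(t,280,140,330,200,8,5),crop(t,365,145,415,185,7,5)))
a=np.radians(85.7);u=np.array([np.cos(a),np.sin(a)]);n=np.array([-u[1],u[0]]);th=np.linspace(0,6.28,24)
for off in(-3,0,3):
  for e in(-44,44):
    c=np.array([*(np.array([579.5,-308.1])+(e+off)*u),50.7])
    for v in("scene","top"):
      q=proj(v,[c+8*np.cos(t)*np.array([*n,0])+[0,0,8*np.sin(t)] for t in th]);print(off,e,v,q.min(0).round(1),q.max(0).round(1))
E
```

```text
-3 -44 scene [234.9 376.7] [242.  384.2]
-3 -44 top [411.2 162.5] [412.8 168. ]
-3 44 scene [269.4 340.8] [276.3 347.9]
-3 44 top [381.4 160.1] [382.7 165.6]
0 -44 scene [236.1 375.4] [243.2 382.9]
0 -44 top [410.2 162.4] [411.8 167.9]
0 44 scene [270.5 339.7] [277.4 346.8]
0 44 top [380.4 160. ] [381.7 165.5]
3 -44 scene [237.4 374.1] [244.5 381.6]
3 -44 top [409.2 162.4] [410.8 167.8]
3 44 scene [271.6 338.6] [278.5 345.6]
3 44 top [379.4 159.9] [380.6 165.4]
```

View pics/i.png

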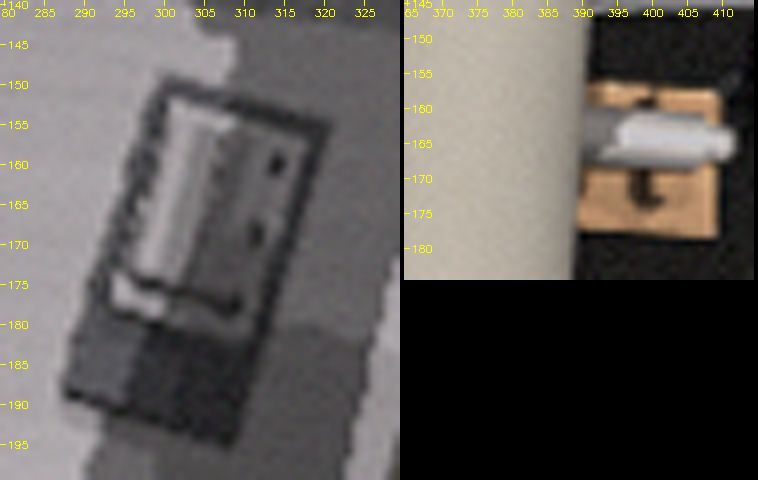

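```bash
cat >> h.py <<'E'
def ray(n,uv,z):
    f=lambda q:(proj(n,[[q[0],q[1],z]])-uv).ravel()
    return least_squares(f,[500,0]).x
def corners(x,y,yaw,L,W,z):
    a=np.radians(yaw);k,s=np.cos(a),np.sin(a)
    return [[x+k*i*L/2-s*j*W/2,y+s*i*L/2+k*j*W/2,z] for i,j in((1,1),(1,-1),(-1,-1),(-1,1))]
E
python3 - <<'E'
from h import *
a=ray("top",(297,174.25),130);b=ray("top",(309.9,177.6),130);m=(a+b)/2;u=np.array([np.cos(np.radians(-15.5)),np.sin(np.radians(-15.5))])
print(a,b,np.linalg.norm(a-b),"yaw",np.degrees(np.arctan2(*(a-b)[::-1]))-90,"centre",m+28*u)
c=m+28*u
print("vee top",proj("scene",corners(*c,-15.5,56,36,130)).round(1).tolist())
for p in((110,305),(265,337),(169,92)): print("drill",ray("top",(280+p[0]/8-.5,140+p[1]/8-.5),100))
print("vee@shaft",proj("scene",corners(559.5,-40,-15.5,56,36,130)).round(1).tolist())
E
python3 go.py 557 -40 160 344.5
```

```text
[533.21236431 -17.19607446] [524.16082039 -52.15836064] 36.11498168578881 yaw -14.514870944287438 centre [555.66824504 -42.15989208]
vee top [[341.2, 238.7], [328.7, 246.6], [309.3, 232.8], [321.8, 225.5]]
drill [529.04534685  -7.63461935]
drill [518.02671077 -61.47775743]
drill [604.69097663 -28.10390238]
vee@shaft [[343.4, 238.8], [330.9, 246.7], [311.4, 232.9], [323.9, 225.6]]
now [ 579.8 -308.2  216.6] yaw 265.7 travel cm [-26.58   4.3    5.62] dist 27.51 twist -78.8 q6 0.17 tilt [ 0.004 -0.001 -1.   ] t 13.8 F [-0.2  0.7 -0.9]
```

jog_arm:
  targets:
    - {"travel":[-4.4,0.6,0],"twist":0}
    - {"travel":[-4.4,0.6,0],"twist":0}
    - {"travel":[-4.4,0.7,0],"twist":0}
    - {"travel":[-4.4,0.7,0],"twist":0}
    - {"travel":[-4.5,0.7,0],"twist":0}
    - {"travel":[-4.5,0.7,0],"twist":0}
  fingers: 0.33

```text
t: 14.35
ee_pos: [558.0, -38.3, 212.8]
tool_rot: [-0.68, 0.733, 0.001, -0.001]
force: [1.9, 0.7, -0.5]
opening: 57.3
finger_force: 0.0
```

jog_arm:
  targets:
    - {"travel":[0,0,0],"twist":-8}
    - {"travel":[0,0,0],"twist":-8}
    - {"travel":[0,0,0],"twist":-8}
    - {"travel":[0,0,0],"twist":-8}
    - {"travel":[0,0,0],"twist":-8}
    - {"travel":[0,0,0],"twist":-8}
    - {"travel":[0,0,0],"twist":-8}
    - {"travel":[0,0,0],"twist":-8}
    - {"travel":[0,0,0],"twist":-8}
    - {"travel":[0,0,0],"twist":-6.8}

```text
t: 15.35
ee_pos: [558.3, -40.0, 212.6]
tool_rot: [0.991, -0.132, -0.001, 0.0]
force: [-1.1, 0.3, -1.3]
opening: 57.5
finger_force: 0.0
```

jog_arm:
  targets:
    - {"travel":[0,0,3],"twist":0}
    - {"travel":[0,0,3],"twist":0}
    - {"travel":[0,0,0],"twist":0}
    - {"travel":[0,0,0],"twist":0}
    - {"travel":[0,0,0],"twist":0}

```text
t: 15.85
ee_pos: [560.2, -39.9, 155.2]
tool_rot: [0.991, -0.134, 0.001, -0.0]
force: [0.8, 0.5, 0.5]
opening: 57.6
finger_force: 0.0
```

```bash
python3 go.py 560 -40 102.5 344.5
```

```text
now [560.2 -39.9 155.2] yaw 344.6 travel cm [-0.03  0.02  5.27] dist 5.27 twist 0.1 q6 1.08 tilt [ 0.002 -0.    -1.   ] t 15.8 F [0.8 0.5 0.5]
```

jog_arm:
  targets:
    - {"travel":[0,0,2],"twist":0}
    - {"travel":[0,0,2],"twist":0}
    - {"travel":[0,0,0.7],"twist":0}
    - {"travel":[0,0,0.3],"twist":0}
    - {"travel":[0,0,0.2],"twist":0}
    - {"travel":[0,0,0],"twist":0}
    - {"travel":[0,0,0],"twist":0}

```text
t: 16.55
ee_pos: [559.8, -39.9, 102.7]
tool_rot: [0.991, -0.135, 0.001, -0.0]
force: [0.3, -0.1, -0.2]
opening: 57.1
finger_force: 0.0
```

jog_arm:
  targets:
    - {"travel":[0,0,0],"twist":0}
    - {"travel":[0,0,0],"twist":0}
    - {"travel":[0,0,0],"twist":0}
    - {"travel":[0,0,0],"twist":0}
    - {"travel":[0,0,0],"twist":0}
    - {"travel":[0,0,0],"twist":0}
    - {"travel":[0,0,0],"twist":0}
  fingers: 1

```text
t: 17.25
ee_pos: [559.6, -40.0, 102.6]
tool_rot: [0.991, -0.134, 0.001, 0.0]
force: [-0.2, -0.3, 5.1]
opening: 34.8
finger_force: 60.9
```

jog_arm:
  targets:
    - {"travel":[0,0,-0.3],"twist":0}
    - {"travel":[0,0,-0.7],"twist":0}
    - {"travel":[0,0,-1],"twist":0}
    - {"travel":[0,0,-3],"twist":0}
    - {"travel":[0,0,-3],"twist":0}
    - {"travel":[0,0,0],"twist":0}
    - {"travel":[0,0,0],"twist":0}
    - {"travel":[0,0,0],"twist":0}

```text
t: 18.05
ee_pos: [558.0, -40.0, 180.4]
tool_rot: [0.991, -0.135, -0.002, 0.0]
force: [-0.4, 0.0, -4.1]
opening: 35.1
finger_force: 60.5
```

```bash
python3 go.py 400 -305.5 60 267.1; python3 - <<'E'
from h import *
s=robot.read_camera("scene");t=robot.read_camera("top")
cv2.imwrite("pics/j.png",hcat(crop(s,280,160,375,290,4.5),crop(t,275,140,345,200,4.5)))
E
```

```text
now [558.  -40.  180.4] yaw 344.5 travel cm [-8.09 29.8  12.08] dist 33.16 twist 77.4 q6 1.08 tilt [-0.003  0.    -1.   ] t 18.1 F [-0.4  0.  -4.1]
```

View pics/j.png

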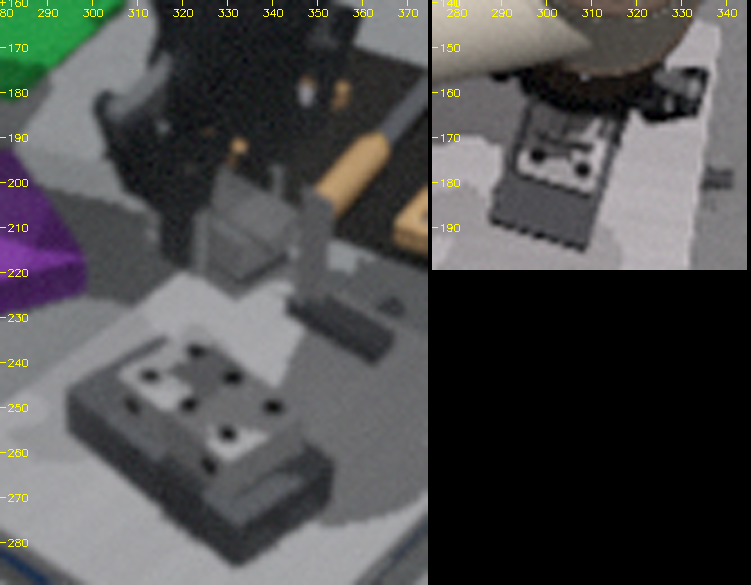

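V-block held, seen at scene (331,205). The drilled block's top is exposed: corners (305.7,242), (346.6,252), (332,262).

```bash
python3 - <<'E'
from h import *
print("drill pred",proj("scene",corners(560,-42,-15.5,76,50,100)).round(1).tolist())
for o in(-4,0,4):
    a=np.radians(-15.5);print(o,"vee pred bottom",proj("scene",corners(558+o*np.cos(a),-40+o*np.sin(a),-15.5,56,36,178)).round(1).tolist(),"top",proj("scene",corners(558+o*np.cos(a),-40+o*np.sin(a),-15.5,56,36,208)).round(1).tolist())
E
```

```text
drill pred [[348.0, 251.3], [330.9, 262.6], [305.1, 243.5], [322.0, 233.4]]
-4 vee pred bottom [[343.1, 218.9], [330.2, 226.6], [310.1, 213.2], [322.9, 206.2]] top [[344.2, 206.6], [331.0, 214.1], [310.4, 201.0], [323.6, 194.1]]
0 vee pred bottom [[344.6, 219.9], [331.7, 227.6], [311.4, 214.2], [324.3, 207.1]] top [[345.8, 207.5], [332.6, 215.1], [311.8, 201.9], [325.0, 195.0]]
4 vee pred bottom [[346.1, 220.8], [333.2, 228.6], [312.8, 215.1], [325.7, 208.0]] top [[347.3, 208.4], [334.1, 216.1], [313.3, 202.8], [326.4, 195.8]]
```

jog_arm:
  targets:
    - {"travel":[-1.1,4.2,0],"twist":0}
    - {"travel":[-1.1,4.2,0],"twist":0}
    - {"travel":[-1.1,4.2,0],"twist":0}
    - {"travel":[-1.2,4.3,0],"twist":0}
    - {"travel":[-1.2,4.3,0],"twist":0}
    - {"travel":[-1.2,4.3,0],"twist":0}
    - {"travel":[-1.2,4.3,0],"twist":0}

```text
t: 18.85
ee_pos: [400.2, -306.7, 181.0]
tool_rot: [0.991, -0.134, -0.001, -0.0]
force: [1.1, 0.2, -4.0]
opening: 34.9
finger_force: 60.9
```

jog_arm:
  targets:
    - {"travel":[0,0,0],"twist":8}
    - {"travel":[0,0,0],"twist":8}
    - {"travel":[0,0,0],"twist":8}
    - {"travel":[0,0,0],"twist":8}
    - {"travel":[0,0,0],"twist":8}
    - {"travel":[0,0,0],"twist":8}
    - {"travel":[0,0,0],"twist":8}
    - {"travel":[0,0,0],"twist":8}
    - {"travel":[0,0,0],"twist":8}
    - {"travel":[0,0,0],"twist":5.4}

```text
t: 19.85
ee_pos: [401.2, -305.3, 180.8]
tool_rot: [-0.687, 0.726, 0.001, -0.0]
force: [-0.4, -0.2, -2.4]
opening: 34.9
finger_force: 61.4
```

jog_arm:
  targets:
    - {"travel":[0,0,4],"twist":0}
    - {"travel":[0,0,4],"twist":0}
    - {"travel":[0,0,3],"twist":0}
    - {"travel":[0,0,0],"twist":0}
    - {"travel":[0,0,0],"twist":0}
    - {"travel":[0,0,0],"twist":0}

```text
t: 20.45
ee_pos: [403.2, -306.2, 73.4]
tool_rot: [-0.689, 0.724, -0.002, 0.001]
force: [-0.7, 1.2, -3.0]
opening: 35.1
finger_force: 61.3
```

```bash
python3 go.py 400 -305.5 40 267.1
```

```text
now [ 403.2 -306.2   73.4] yaw 267.2 travel cm [-0.06  0.33  3.34] dist 3.36 twist 0.1 q6 0.28 tilt [ 0.003 -0.002 -1.   ] t 20.4 F [-0.7  1.2 -3. ]
```

jog_arm:
  targets:
    - {"travel":[0,0.1,2],"twist":0}
    - {"travel":[0,0,2],"twist":0}
    - {"travel":[0,0,0.5],"twist":0}
    - {"travel":[0,0,0],"twist":0}
    - {"travel":[0,0,0],"twist":0}
    - {"travel":[0,0,0],"twist":0}

```text
t: 21.05
ee_pos: [401.7, -305.9, 28.1]
tool_rot: [-0.689, 0.724, -0.001, 0.001]
force: [-0.2, 0.5, -2.6]
opening: 35.1
finger_force: 61.3
```

```bash
python3 go.py 400 -305.5 13 267.1; python3 - <<'E'
from h import *
s=robot.read_camera("scene");cv2.imwrite("pics/k.png",crop(s,140,270,240,370,5.5))
E
```

```text
now [ 401.7 -305.9   28.1] yaw 267.1 travel cm [-0.03  0.18  1.51] dist 1.52 twist 0.0 q6 0.28 tilt [ 0.003 -0.001 -1.   ] t 21.1 F [-0.2  0.5 -2.6]
```

View pics/k.png

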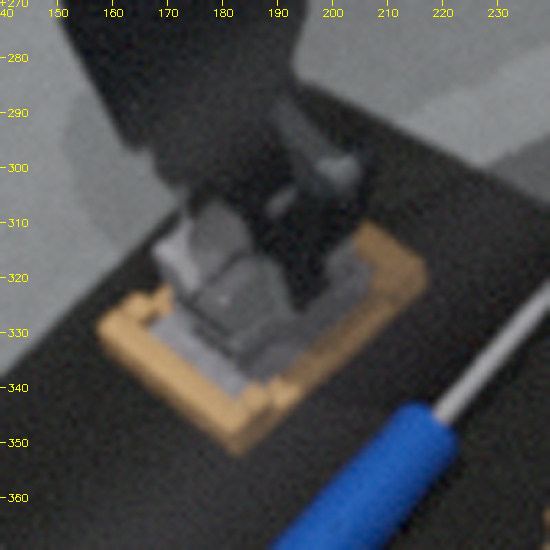

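V-block is over its tray at scene (182,325) and looks centred. Lowering.

jog_arm:
  targets:
    - {"travel":[0,0.1,0.7],"twist":0}
    - {"travel":[0,0,0.5],"twist":0}
    - {"travel":[0,0,0.2],"twist":0}
    - {"travel":[0,0,0],"twist":0}
    - {"travel":[0,0,0],"twist":0}

```text
t: 21.6
ee_pos: [399.7, -305.4, 12.6]
tool_rot: [-0.689, 0.725, 0.0, -0.0]
force: [0.3, -0.1, -3.5]
opening: 34.8
finger_force: 61.4
```

jog_arm:
  targets:
    - {"travel":[0,0,0.1],"twist":0}
    - {"travel":[0,0,0],"twist":0}
    - {"travel":[0,0,0],"twist":0}

```text
t: 21.9
ee_pos: [399.8, -305.4, 11.9]
tool_rot: [-0.689, 0.725, -0.0, 0.0]
force: [-0.2, 0.3, -2.2]
opening: 35.4
finger_force: 61.4
```

Just above the floor: release, retreat, then head for the drilled block at (560,-42).

jog_arm:
  targets:
    - {"travel":[0,0,0],"twist":0}
    - {"travel":[0,0,0],"twist":0}
    - {"travel":[0,0,0],"twist":0}
    - {"travel":[0,0,0],"twist":0}
    - {"travel":[0,0,0],"twist":0}
  fingers: 0.35

```text
t: 22.4
ee_pos: [399.8, -305.5, 12.0]
tool_rot: [-0.689, 0.725, -0.0, 0.0]
force: [0.6, 0.7, 0.6]
opening: 55.3
finger_force: 0.0
```

jog_arm:
  targets:
    - {"travel":[0,0,-1],"twist":0}
    - {"travel":[0,0,-3],"twist":0}
    - {"travel":[0,0,-4],"twist":0}
    - {"travel":[0,0,-4],"twist":0}
    - {"travel":[0,0,-4],"twist":0}
    - {"travel":[0,0,-1],"twist":0}
    - {"travel":[0,0,0],"twist":0}
    - {"travel":[0,0,0],"twist":0}

```text
t: 23.2
ee_pos: [398.9, -304.9, 181.1]
tool_rot: [-0.689, 0.725, 0.001, -0.0]
force: [0.2, -0.5, -0.6]
opening: 55.6
finger_force: 0.0
```

```bash
python3 go.py 560 -42 170 344.5
```

```text
now [ 398.9 -304.9  181.1] yaw 267.1 travel cm [-27.07 -14.76   1.12] dist 30.86 twist -77.4 q6 0.28 tilt [-0.001  0.001 -1.   ] t 23.2 F [ 0.2 -0.5 -0.6]
```

jog_arm:
  targets:
    - {"travel":[-3.8,-2.1,0],"twist":0}
    - {"travel":[-3.8,-2.1,0],"twist":0}
    - {"travel":[-3.9,-2.1,0],"twist":0}
    - {"travel":[-3.9,-2.1,0],"twist":0}
    - {"travel":[-3.9,-2.1,0],"twist":0}
    - {"travel":[-3.9,-2.1,0],"twist":0}
    - {"travel":[-3.9,-2.1,0],"twist":0}
  fingers: 0.12

```text
t: 23.9
ee_pos: [559.5, -40.5, 179.4]
tool_rot: [-0.689, 0.725, 0.001, -0.002]
force: [1.0, -0.3, 0.2]
opening: 75.1
finger_force: 0.0
```

jog_arm:
  targets:
    - {"travel":[0,0,0],"twist":-8}
    - {"travel":[0,0,0],"twist":-8}
    - {"travel":[0,0,0],"twist":-8}
    - {"travel":[0,0,0],"twist":-8}
    - {"travel":[0,0,0],"twist":-8}
    - {"travel":[0,0,0],"twist":-8}
    - {"travel":[0,0,0],"twist":-8}
    - {"travel":[0,0,0],"twist":-8}
    - {"travel":[0,0,0],"twist":-8}
    - {"travel":[0,0,0],"twist":-5.4}

```text
t: 24.9
ee_pos: [558.8, -42.2, 179.2]
tool_rot: [0.991, -0.132, -0.003, 0.001]
force: [0.5, 0.6, 0.3]
opening: 75.2
finger_force: 0.0
```

jog_arm:
  targets:
    - {"travel":[0,0,2],"twist":0}
    - {"travel":[0,0,2],"twist":0}
    - {"travel":[0,0,0],"twist":0}
    - {"travel":[0,0,0],"twist":0}
    - {"travel":[0,0,0],"twist":0}

```text
t: 25.4
ee_pos: [560.5, -42.2, 142.1]
tool_rot: [0.991, -0.134, 0.0, 0.0]
force: [0.9, -0.4, 1.1]
opening: 75.3
finger_force: 0.0
```

```bash
python3 go.py 560 -42 77.5 344.5
```

```text
now [560.5 -42.2 142.1] yaw 344.5 travel cm [-0.05 -0.    6.46] dist 6.46 twist 0.0 q6 1.09 tilt [ 0. -0. -1.] t 25.4 F [ 0.9 -0.4  1.1]
```

jog_arm:
  targets:
    - {"travel":[0,0,2],"twist":0}
    - {"travel":[0,0,2],"twist":0}
    - {"travel":[0,0,1.5],"twist":0}
    - {"travel":[0,0,0.6],"twist":0}
    - {"travel":[0,0,0.3],"twist":0}
    - {"travel":[0,0,0],"twist":0}
    - {"travel":[0,0,0],"twist":0}

```text
t: 26.1
ee_pos: [560.8, -42.0, 78.8]
tool_rot: [0.991, -0.134, 0.001, -0.0]
force: [0.2, 0.4, 0.5]
opening: 75.3
finger_force: 0.0
```

jog_arm:
  targets:
    - {"travel":[0,0,0],"twist":0}
    - {"travel":[0,0,0],"twist":0}
    - {"travel":[0,0,0],"twist":0}
    - {"travel":[0,0,0],"twist":0}
    - {"travel":[0,0,0],"twist":0}
    - {"travel":[0,0,0],"twist":0}
    - {"travel":[0,0,0],"twist":0}
  fingers: 1

```text
t: 26.8
ee_pos: [560.6, -42.3, 78.9]
tool_rot: [0.991, -0.134, 0.001, 0.0]
force: [-1.4, -1.4, 5.1]
opening: 48.9
finger_force: 65.3
```

jog_arm:
  targets:
    - {"travel":[0,0,-0.3],"twist":0}
    - {"travel":[0,0,-0.7],"twist":0}
    - {"travel":[0,0,-2],"twist":0}
    - {"travel":[0,0,-4],"twist":0}
    - {"travel":[0,0,-4],"twist":0}
    - {"travel":[0,0,0],"twist":0}
    - {"travel":[0,0,0],"twist":0}
    - {"travel":[0,0,0],"twist":0}

```text
t: 27.6
ee_pos: [558.1, -42.1, 185.4]
tool_rot: [0.991, -0.135, -0.003, 0.0]
force: [-1.2, 0.1, -5.8]
opening: 48.8
finger_force: 64.1
```

```bash
python3 go.py 393 309.2 190 260.9; python3 - <<'E'
from h import *
s=robot.read_camera("scene");t=robot.read_camera("top")
cv2.imwrite("pics/l.png",hcat(crop(s,280,160,375,290,4.5),crop(t,275,140,345,200,4.5)))
E
```

```text
now [558.1 -42.1 185.4] yaw 344.5 travel cm [-25.3  -29.44  -0.37] dist 38.82 twist 83.6 q6 1.09 tilt [-0.005  0.    -1.   ] t 27.6 F [-1.2  0.1 -5.8]
```

View pics/l.png

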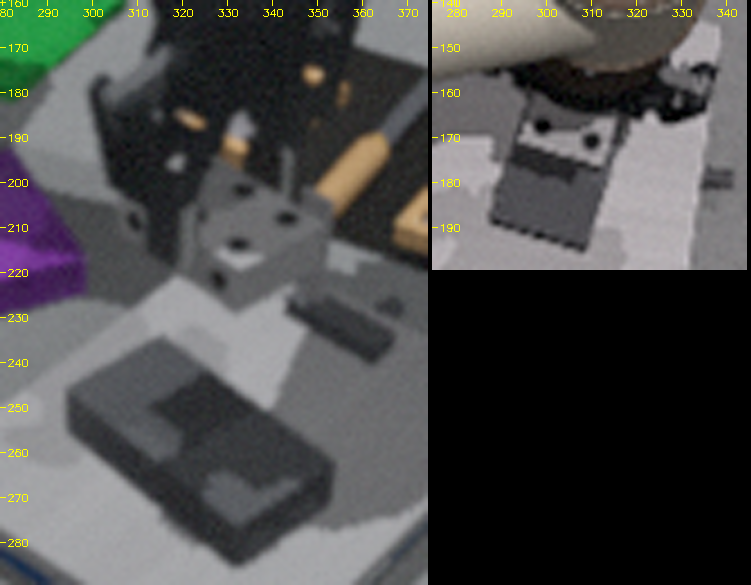

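Drilled block held. The riser's top is clear, with scene corners (294.6,246.6), (315,234.6), (354,262.8) and (332.4,276.2).

jog_arm:
  targets:
    - {"travel":[-3.1,-3.6,0],"twist":0}
    - {"travel":[-3.1,-3.6,0],"twist":0}
    - {"travel":[-3.1,-3.7,0],"twist":0}
    - {"travel":[-3.2,-3.7,0],"twist":0}
    - {"travel":[-3.2,-3.7,0],"twist":0}
    - {"travel":[-3.2,-3.7,0],"twist":0}
    - {"travel":[-3.2,-3.7,0],"twist":0}
    - {"travel":[-3.2,-3.7,0],"twist":0}

```text
t: 28.5
ee_pos: [393.0, 309.8, 186.7]
tool_rot: [0.991, -0.134, -0.001, 0.001]
force: [2.2, 0.9, -5.8]
opening: 48.8
finger_force: 64.4
```

jog_arm:
  targets:
    - {"travel":[0,0,0],"twist":8.4}
    - {"travel":[0,0,0],"twist":8.4}
    - {"travel":[0,0,0],"twist":8.4}
    - {"travel":[0,0,0],"twist":8.4}
    - {"travel":[0,0,0],"twist":8.4}
    - {"travel":[0,0,0],"twist":8.4}
    - {"travel":[0,0,0],"twist":8.4}
    - {"travel":[0,0,0],"twist":8.4}
    - {"travel":[0,0,0],"twist":8.4}
    - {"travel":[0,0,0],"twist":8}

```text
t: 29.5
ee_pos: [394.2, 308.1, 186.4]
tool_rot: [-0.647, 0.763, -0.0, -0.002]
force: [-0.7, -0.3, -5.1]
opening: 48.6
finger_force: 64.5
```

jog_arm:
  targets:
    - {"travel":[0,0,4],"twist":0}
    - {"travel":[0,0,4],"twist":0}
    - {"travel":[0,0,4],"twist":0}
    - {"travel":[0,0,0],"twist":0}
    - {"travel":[0,0,0],"twist":0}
    - {"travel":[0,0,0],"twist":0}

```text
t: 30.1
ee_pos: [396.0, 310.3, 69.8]
tool_rot: [-0.649, 0.76, 0.0, 0.002]
force: [0.7, 0.4, -4.8]
opening: 48.0
finger_force: 66.1
```

```bash
python3 go.py 393 309.2 30 260.9; python3 - <<'E'
from m import *
fit("riser",120,64,[(287.25,188.5),(308.9,195.4),(321,155.1),(299.9,149.25)],[(294.6,246.6),(315.1,234.6),(353.9,262.8),(332.4,276.2)],75)
a=np.radians(-15.5)
for o in(-4,0,4):
    p=(558.1+o*np.cos(a),-42+o*np.sin(a));print(o,"top",proj("scene",corners(*p,-15.5,76,50,207)).round(1).tolist(),"bot",proj("scene",corners(*p,-15.5,76,50,182)).round(1).tolist())
E
```

```text
now [396.  310.3  69.8] yaw 261.0 travel cm [0.17 0.29 3.97] dist 3.99 twist 0.1 q6 -1.15 tilt [ 0.003  0.003 -1.   ] t 30.1 F [ 0.7  0.4 -4.8]
riser xyz [551.4 -38.5  73. ] yaw 163.3 rms px 0.51
-4 top [[350.1, 208.4], [331.8, 219.1], [303.8, 201.1], [322.1, 191.6]] bot [[349.1, 218.8], [331.0, 229.6], [303.6, 211.3], [321.6, 201.7]]
0 top [[351.7, 209.4], [333.3, 220.1], [305.2, 202.0], [323.5, 192.4]] bot [[350.6, 219.7], [332.5, 230.6], [305.0, 212.2], [322.9, 202.5]]
4 top [[353.3, 210.3], [334.9, 221.1], [306.6, 202.9], [324.9, 193.3]] bot [[352.1, 220.7], [334.1, 231.7], [306.4, 213.1], [324.3, 203.4]]
```

jog_arm:
  targets:
    - {"travel":[0.1,0.2,2],"twist":0}
    - {"travel":[0,0,1.5],"twist":0}
    - {"travel":[0,0,0.5],"twist":0}
    - {"travel":[0,0,0],"twist":0}
    - {"travel":[0,0,0],"twist":0}
    - {"travel":[0,0,0],"twist":0}

```text
t: 30.7
ee_pos: [393.2, 308.9, 29.1]
tool_rot: [-0.649, 0.761, 0.0, 0.001]
force: [0.5, 0.8, -4.9]
opening: 48.8
finger_force: 66.0
```

```bash
python3 go.py 393 309.2 14.5 260.9
```

```text
now [393.2 308.9  29.1] yaw 260.9 travel cm [-0.02  0.02  1.46] dist 1.46 twist 0.0 q6 -1.15 tilt [ 0.002  0.002 -1.   ] t 30.7 F [ 0.5  0.8 -4.9]
```

jog_arm:
  targets:
    - {"travel":[0,0,0.7],"twist":0}
    - {"travel":[0,0,0.5],"twist":0}
    - {"travel":[0,0,0.2],"twist":0}
    - {"travel":[0,0,0],"twist":0}
    - {"travel":[0,0,0],"twist":0}

```text
t: 31.2
ee_pos: [392.6, 308.1, 13.7]
tool_rot: [-0.649, 0.761, -0.0, -0.0]
force: [0.1, -0.4, -5.9]
opening: 48.7
finger_force: 66.1
```

jog_arm:
  targets:
    - {"travel":[0,0,0.1],"twist":0}
    - {"travel":[0,0,0],"twist":0}
    - {"travel":[0,0,0],"twist":0}

```text
t: 31.5
ee_pos: [392.7, 308.2, 13.0]
tool_rot: [-0.649, 0.761, 0.0, 0.0]
force: [-0.1, 1.0, -4.6]
opening: 48.5
finger_force: 66.3
```

jog_arm:
  targets:
    - {"travel":[0,0,0],"twist":0}
    - {"travel":[0,0,0],"twist":0}
    - {"travel":[0,0,0],"twist":0}
    - {"travel":[0,0,0],"twist":0}
    - {"travel":[0,0,0],"twist":0}
  fingers: 0.18

```text
t: 32.0
ee_pos: [392.6, 308.2, 13.0]
tool_rot: [-0.649, 0.761, 0.0, 0.0]
force: [-0.9, -0.4, -0.1]
opening: 69.9
finger_force: 0.0
```

jog_arm:
  targets:
    - {"travel":[0,0,-1],"twist":0}
    - {"travel":[0,0,-3],"twist":0}
    - {"travel":[0,0,-4],"twist":0}
    - {"travel":[0,0,-4],"twist":0}
    - {"travel":[0,0,-4],"twist":0}
    - {"travel":[0,0,-2],"twist":0}
    - {"travel":[0,0,0],"twist":0}
    - {"travel":[0,0,0],"twist":0}
  fingers: 0.18

```text
t: 32.8
ee_pos: [392.2, 307.8, 193.3]
tool_rot: [-0.649, 0.761, 0.0, 0.0]
force: [0.4, -0.7, 0.3]
opening: 70.3
finger_force: 0.0
```

```bash
python3 go.py 551.5 -39 170 343.4
```

```text
now [392.2 307.8 193.3] yaw 260.9 travel cm [ 31.73 -21.21   2.29] dist 38.24 twist -82.5 q6 -1.15 tilt [ 0.     0.001 -1.   ] t 32.8 F [ 0.4 -0.7  0.3]
```

jog_arm:
  targets:
    - {"travel":[3.9,-2.6,0],"twist":0}
    - {"travel":[3.9,-2.6,0],"twist":0}
    - {"travel":[3.9,-2.6,0],"twist":0}
    - {"travel":[4,-2.7,0],"twist":0}
    - {"travel":[4,-2.7,0],"twist":0}
    - {"travel":[4,-2.7,0],"twist":0}
    - {"travel":[4,-2.7,0],"twist":0}
    - {"travel":[4,-2.6,0],"twist":0}
  fingers: 0

```text
t: 33.6
ee_pos: [551.5, -40.5, 191.1]
tool_rot: [-0.649, 0.761, 0.001, -0.001]
force: [0.0, 0.5, 0.5]
opening: 85.6
finger_force: 0.0
```

jog_arm:
  targets:
    - {"travel":[0,0,0],"twist":-8.3}
    - {"travel":[0,0,0],"twist":-8.3}
    - {"travel":[0,0,0],"twist":-8.3}
    - {"travel":[0,0,0],"twist":-8.3}
    - {"travel":[0,0,0],"twist":-8.3}
    - {"travel":[0,0,0],"twist":-8.3}
    - {"travel":[0,0,0],"twist":-8.3}
    - {"travel":[0,0,0],"twist":-8.3}
    - {"travel":[0,0,0],"twist":-8.3}
    - {"travel":[0,0,0],"twist":-7.8}

```text
t: 34.6
ee_pos: [550.8, -38.6, 190.8]
tool_rot: [0.99, -0.141, -0.002, 0.001]
force: [-0.8, -0.6, 0.1]
opening: 85.8
finger_force: 0.0
```

jog_arm:
  targets:
    - {"travel":[0,0,3],"twist":0}
    - {"travel":[0,0,3],"twist":0}
    - {"travel":[0,0,2],"twist":0}
    - {"travel":[0,0,0],"twist":0}
    - {"travel":[0,0,0],"twist":0}
    - {"travel":[0,0,0],"twist":0}

```text
t: 35.2
ee_pos: [552.6, -38.4, 113.7]
tool_rot: [0.99, -0.144, 0.001, -0.0]
force: [0.5, 0.4, 0.9]
opening: 85.7
finger_force: 0.0
```

```bash
python3 go.py 551.5 -39 49 343.4
```

```text
now [552.6 -38.4 113.7] yaw 343.5 travel cm [-0.1   0.1   6.47] dist 6.47 twist 0.1 q6 1.06 tilt [ 0.001 -0.    -1.   ] t 35.2 F [0.5 0.4 0.9]
```

jog_arm:
  targets:
    - {"travel":[-0.1,0.1,2],"twist":0}
    - {"travel":[0,0,1.5],"twist":0}
    - {"travel":[0,0,0.7],"twist":0}
    - {"travel":[0,0,0.6],"twist":0}
    - {"travel":[0,0,0.5],"twist":0}
    - {"travel":[0,0,0],"twist":0}

```text
t: 35.8
ee_pos: [550.7, -39.1, 59.7]
tool_rot: [0.99, -0.144, -0.0, 0.0]
force: [0.4, -0.7, -0.7]
opening: 85.6
finger_force: 0.0
```

jog_arm:
  targets:
    - {"travel":[0,0,0.5],"twist":0}
    - {"travel":[0,0,0.5],"twist":0}
    - {"travel":[0,0,0.2],"twist":0}
    - {"travel":[0,0,0],"twist":0}
    - {"travel":[0,0,0],"twist":0}

```text
t: 36.3
ee_pos: [550.7, -39.1, 47.8]
tool_rot: [0.99, -0.144, 0.0, 0.0]
force: [-0.4, -0.4, -0.1]
opening: 85.4
finger_force: 0.0
```

jog_arm:
  targets:
    - {"travel":[0,0,0],"twist":0}
    - {"travel":[0,0,0],"twist":0}
    - {"travel":[0,0,0],"twist":0}
    - {"travel":[0,0,0],"twist":0}
    - {"travel":[0,0,0],"twist":0}
    - {"travel":[0,0,0],"twist":0}
    - {"travel":[0,0,0],"twist":0}
  fingers: 1

```text
t: 37.0
ee_pos: [550.9, -39.2, 48.5]
tool_rot: [0.99, -0.144, 0.0, 0.0]
force: [-1.6, -0.7, 5.7]
opening: 62.8
finger_force: 70.7
```

```bash
python3 go.py 551.5 -39 49 343.4
```

```text
now [550.9 -39.2  48.5] yaw 343.5 travel cm [ 0.05 -0.04 -0.05] dist 0.09 twist 0.1 q6 1.06 tilt [ 0.001 -0.    -1.   ] t 37.0 F [-1.6 -0.7  5.7]
```

jog_arm:
  targets:
    - {"travel":[0,0,-0.3],"twist":0}
    - {"travel":[0,0,-0.7],"twist":0}
    - {"travel":[0,0,-2],"twist":0}
    - {"travel":[0,0,-4],"twist":0}
    - {"travel":[0,0,-4],"twist":0}
    - {"travel":[0,0,-3],"twist":0}
    - {"travel":[0,0,0],"twist":0}
    - {"travel":[0,0,0],"twist":0}
    - {"travel":[0,0,0],"twist":0}

```text
t: 37.9
ee_pos: [548.4, -39.1, 184.6]
tool_rot: [0.989, -0.145, -0.003, 0.0]
force: [-0.2, 0.1, -7.9]
opening: 62.9
finger_force: 69.4
```

```bash
python3 go.py 586.4 310.3 190 270.2
```

```text
now [548.4 -39.1 184.6] yaw 343.4 travel cm [ -6.35 -34.57  -0.56] dist 35.15 twist 73.2 q6 1.06 tilt [-0.007  0.    -1.   ] t 37.9 F [-0.2  0.1 -7.9]
```

jog_arm:
  targets:
    - {"travel":[-0.8,-4.3,0],"twist":0}
    - {"travel":[-0.8,-4.3,0],"twist":0}
    - {"travel":[-0.8,-4.3,0],"twist":0}
    - {"travel":[-0.8,-4.3,0],"twist":0}
    - {"travel":[-0.8,-4.3,0],"twist":0}
    - {"travel":[-0.8,-4.3,0],"twist":0}
    - {"travel":[-0.8,-4.4,0],"twist":0}
    - {"travel":[-0.8,-4.4,0],"twist":0}

```text
t: 38.7
ee_pos: [586.7, 311.9, 184.1]
tool_rot: [0.99, -0.144, -0.002, 0.002]
force: [0.8, 0.4, -6.9]
opening: 62.5
finger_force: 69.6
```

jog_arm:
  targets:
    - {"travel":[0,0,0],"twist":8}
    - {"travel":[0,0,0],"twist":8}
    - {"travel":[0,0,0],"twist":8}
    - {"travel":[0,0,0],"twist":8}
    - {"travel":[0,0,0],"twist":8}
    - {"travel":[0,0,0],"twist":8}
    - {"travel":[0,0,0],"twist":8}
    - {"travel":[0,0,0],"twist":8}
    - {"travel":[0,0,0],"twist":8}
    - {"travel":[0,0,0],"twist":1.2}

```text
t: 39.7
ee_pos: [586.8, 310.1, 184.2]
tool_rot: [0.708, -0.706, -0.001, 0.003]
force: [-0.8, -0.4, -7.2]
opening: 62.8
finger_force: 70.1
```

jog_arm:
  targets:
    - {"travel":[0,0,4],"twist":0}
    - {"travel":[0,0,4],"twist":0}
    - {"travel":[0,0,3],"twist":0}
    - {"travel":[0,0,0],"twist":0}
    - {"travel":[0,0,0],"twist":0}
    - {"travel":[0,0,0],"twist":0}
    - {"travel":[0,0,0],"twist":0}

```text
t: 40.4
ee_pos: [589.3, 311.8, 80.4]
tool_rot: [0.709, -0.705, 0.0, -0.002]
force: [-0.4, -0.7, -7.2]
opening: 62.6
finger_force: 70.4
```

```bash
python3 go.py 586.4 310.3 30 270.2
```

```text
now [589.3 311.8  80.4] yaw 270.3 travel cm [0.16 0.31 5.03] dist 5.05 twist 0.1 q6 -0.72 tilt [ 0.004  0.003 -1.   ] t 40.4 F [-0.4 -0.7 -7.2]
```

jog_arm:
  targets:
    - {"travel":[0,0.1,2],"twist":0}
    - {"travel":[0,0,2],"twist":0}
    - {"travel":[0,0,0.7],"twist":0}
    - {"travel":[0,0,0],"twist":0}
    - {"travel":[0,0,0],"twist":0}
    - {"travel":[0,0,0],"twist":0}
    - {"travel":[0,0,0],"twist":0}

```text
t: 41.1
ee_pos: [587.6, 311.3, 32.1]
tool_rot: [0.709, -0.706, 0.0, -0.001]
force: [0.6, -0.2, -7.6]
opening: 63.0
finger_force: 70.3
```

```bash
python3 go.py 586.4 310.3 13 270.2
```

```text
now [587.6 311.3  32.1] yaw 270.2 travel cm [0.1  0.13 1.91] dist 1.92 twist 0.0 q6 -0.73 tilt [ 0.002  0.001 -1.   ] t 41.1 F [ 0.6 -0.2 -7.6]
```

jog_arm:
  targets:
    - {"travel":[0,0.1,1],"twist":0}
    - {"travel":[0,0,0.5],"twist":0}
    - {"travel":[0,0,0.2],"twist":0}
    - {"travel":[0,0,0],"twist":0}
    - {"travel":[0,0,0],"twist":0}
    - {"travel":[0,0,0],"twist":0}

```text
t: 41.7
ee_pos: [586.2, 310.9, 13.9]
tool_rot: [0.709, -0.706, 0.0, -0.0]
force: [-0.3, 0.2, -7.3]
opening: 62.6
finger_force: 70.4
```

jog_arm:
  targets:
    - {"travel":[0,0,0.1],"twist":0}
    - {"travel":[0,0,0],"twist":0}
    - {"travel":[0,0,0],"twist":0}

```text
t: 42.0
ee_pos: [586.0, 310.8, 12.8]
tool_rot: [0.709, -0.706, -0.0, -0.0]
force: [-0.0, 0.2, -6.9]
opening: 62.7
finger_force: 70.4
```

jog_arm:
  targets:
    - {"travel":[0,0,0],"twist":0}
    - {"travel":[0,0,0],"twist":0}
    - {"travel":[0,0,0],"twist":0}
    - {"travel":[0,0,0],"twist":0}
    - {"travel":[0,0,0],"twist":0}
  fingers: 0.05

```text
t: 42.5
ee_pos: [586.3, 311.0, 13.4]
tool_rot: [0.709, -0.706, 0.0, -0.001]
force: [0.1, -0.3, -0.1]
opening: 81.0
finger_force: 0.0
```

jog_arm:
  targets:
    - {"travel":[0,0,-1],"twist":0}
    - {"travel":[0,0,-3],"twist":0}
    - {"travel":[0,0,-4],"twist":0}
    - {"travel":[0,0,-4],"twist":0}
    - {"travel":[0,0,-4],"twist":0}
    - {"travel":[0,0,-2],"twist":0}
    - {"travel":[0,0,0],"twist":0}
    - {"travel":[0,0,0],"twist":0}

```text
t: 43.3
ee_pos: [585.7, 310.7, 193.4]
tool_rot: [0.708, -0.706, -0.0, -0.0]
force: [-0.8, -0.9, 0.3]
opening: 81.0
finger_force: 0.0
```

jog_arm:
  targets:
    - {"travel":[4,0,0],"twist":0}
    - {"travel":[4,0,0],"twist":0}
    - {"travel":[4,0,0],"twist":0}
    - {"travel":[4,0,0],"twist":0}
    - {"travel":[4,0,0],"twist":0}
    - {"travel":[4,0,0],"twist":0}
    - {"travel":[4,0,0],"twist":0}
    - {"travel":[4,0,0],"twist":0}
    - {"travel":[0,0,0],"twist":0}

```text
t: 44.2
ee_pos: [585.7, -13.3, 191.0]
tool_rot: [-0.707, 0.708, 0.001, -0.002]
force: [0.3, 0.2, -0.7]
opening: 81.1
finger_force: 0.0
```

```bash
python3 - <<'E'
from h import *
t0=cv2.cvtColor(cv2.imread("pics/top0.png"),cv2.COLOR_BGR2GRAY);s0=cv2.cvtColor(cv2.imread("pics/scene0.png"),cv2.COLOR_BGR2GRAY)
T=robot.read_camera("top");S=robot.read_camera("scene");cv2.imwrite("pics/end_top.png",T[:,:,::-1]);cv2.imwrite("pics/end_scene.png",S[:,:,::-1])
t=cv2.cvtColor(T,cv2.COLOR_RGB2GRAY);s=cv2.cvtColor(S,cv2.COLOR_RGB2GRAY)
# pixels in each tray darker than felt, vs model of the piece (outline IoU / centroid)
for n,(x,y,w,L,W,h,tl,tw) in {"vee":(400,-305.5,87.1,56,36,30,72,52),"drill":(393,309.2,80.9,76,50,25,92,66),"riser":(586.4,310.3,90.2,120,64,30,136,80)}.items():
    for v,im,im0 in(("top",t,t0),("scene",s,s0)):
        m=np.zeros(t.shape,np.uint8);q=np.r_[proj(v,corners(x,y,w,L,W,9)),proj(v,corners(x,y,w,L,W,9+h))]
        cv2.fillConvexPoly(m,cv2.convexHull(q.round().astype(np.int32)),1)
        roi=np.zeros(t.shape,np.uint8);q2=np.r_[proj(v,corners(x,y,w,tl,tw,9)),q];cv2.fillConvexPoly(roi,cv2.convexHull(q2.round().astype(np.int32)),1)
        d=(cv2.absdiff(cv2.GaussianBlur(im,(3,3),0),cv2.GaussianBlur(im0,(3,3),0))>14)&(roi>0)
        ys,xs=np.nonzero(d);my,mx=np.nonzero(m);print(n,v,"changed",d.sum(),"model",m.sum(),"both",(d&(m>0)).sum(),"centroid d",(xs.mean()-mx.mean()).round(1),(ys.mean()-my.mean()).round(1))
# try square region in scene before/after
print("square diff",[np.abs(S[y0:y1,x0:x1].astype(int)-cv2.imread("pics/scene0.png")[y0:y1,x0:x1,::-1]).mean().round(1) for x0,x1,y0,y1 in((343,367,200,240),(300,312,160,175))])
E
python3 go.py 500 0 200 270
```

```text
vee top changed 264 model 314 both 186 centroid d -2.2 1.2
vee scene changed 527 model 800 both 487 centroid d 2.0 2.0
drill top changed 460 model 524 both 352 centroid d 2.4 1.0
drill scene changed 458 model 474 both 418 centroid d 0.3 0.7
riser top changed 1026 model 1027 both 889 centroid d -1.0 1.6
riser scene changed 994 model 933 both 911 centroid d -0.6 1.2
square diff [np.float64(13.3), np.float64(2.9)]
now [586.4 -10.3 191.3] yaw 270.1 travel cm [-1.05  8.64 -0.85] dist 8.75 twist 0.1 q6 -0.26 tilt [-0.003 -0.    -1.   ] t 44.3 F [ 0.4 -0.4  0.1]
```

```bash
python3 -c "
from workcell import robot
print(robot.close_job())"
```

```text
the job is handed in; nothing more can be done
None
```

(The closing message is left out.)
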